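Drop the flip stop and slide the rail up to it

ROBOT

A 6-joint arm with a two-finger parallel gripper is mounted at the origin on the work surface. World frame = base frame: x ahead of the robot, y to its left, z up, the work surface at z = 0. Lengths are in mm, angles in rad, forces in N, time in s.
With the tool pointing down it reaches from about 350 to 875 mm from the base axis. Payload 4.2 kg.
Tool frame: the origin (TCP) lies between the finger pads; the fingertips stand 14 mm ahead of it and the grasp point (between the pads) lies 5 mm behind it; z points along the fingers, y is the line along which they close (so a half turn about z gives the same grasp; the last joint's range is limited). The gripper opens to 85 mm and grips with 20 to 120 N. Pads are 22 mm wide; open, the fingers measure 114 mm over their backs; the gripper's body (76 mm by 85 mm) begins 54 mm behind the grasp point. The pads swing forward as they close: fully open they stand 13 mm farther back than shut.
Start: joints at [-0.972, 0.385, 0.008, 0, -1.194, -0.259], TCP at [208.326, -589.236, 245.312] pointing down, gripper open.
Joint ranges: [-3.14, 3.14], [-1.21, 2.06], [-1.07, 1.41], [-3.16, 2.05], [-2.99, -0.16], [-3.1, 3.1]. Speed limits (rad/s): [2.79, 2.79, 3.14, 3.14, 3.14, 3.14].

INTERFACE

Orientations are given as a unit quaternion [x, y, z, w].
In Python, from bench import * gives the robot as it stands.
- The arm moves only by the tool carry_out, never from a script. Its argument "motion" is a list of rows, each a list of 7 numbers: the turn, a rotation vector about the tool's x, y, z in rad, then the shift along the tool's x, y, z in mm, then the opening, from -1 (shut) to 1 (fully open), so that 0 is half open. A call has 1 to 5 rows; each row is the pose to reach, as a shift and turn from the pose commanded when the call began, along the tool's axes at that moment; what a row does not reach only later rows make up. A row lasts 1/8 s, in which the tool goes at most 62.5 mm and 10.7 degrees, less where a joint would pass 70% of its speed; a pose out of reach is approached as far as the arm can. A call with a gripper value outside its range is refused whole. The fingers move at their own pace and stop on an object; the grip force is fixed at half the most. Time passes only in rows, so rows that repeat a pose let the fingers close. It gives the time, the measured TCP pose, the force, the opening and the grip force at its end, in the units of the state.
- read_state(): the state, without advancing time (a new reading comes with each control period).
- get_image(name): name is "scene" or "top"; returns a dict with "color" (384x512x3 uint8, blue, green, red), "mtx" (3x3 intrinsics, pixels), "k1" (the pictures are not rectified: a ray, as slopes to the right and down, at radius r is drawn at 1 + k1 r^2 times it, then the intrinsics apply), "position" and "orientation" of the camera in the world. Camera axes: x right, y down, z forward; pixel columns grow to the right and rows downward; lengths in mm; the calibration is good to about 2 mm. A picture is of the moment at which its call begins. There is no depth.
- job_done(): hands the job in; it is judged then, once.
The state is a dict: "clock": time; "joints": joint angles; "joint_vel": joint speeds; "joint_efforts": joint torques, N m; "position": TCP position; "ee_rot": TCP orientation; "contact_force": force on the tool from outside, world axes, zero at the start; "wrist_torque": the same for the moment, N m; "gripper_width": finger opening in mm; "grasp_force": force on a finger pad.
Only numpy, scipy, OpenCV 4.12 (cv2) and the standard library are available. Lean on these libraries where they do the work, as an engineer would, in place of code of your own. Each camera call takes 0.05 s, during which the arm holds its last target. There are 200 camera calls.

TASK

Set up the next cut at the mitre-saw fence: with a light fingertip touch from behind, tip the flip stop that has the fine-adjustment screw and round knurled knob forward so that it drops down in front of the fence, and leave the two plain stops parked up. Then push the wooden rail gently along the fence with your fingertips until its end just rests against the lowered stop, keeping it flat on the bed and flat against the fence, and withdraw. Do not grip or lift anything, and leave everything else lying where it is.

Things in the scene. Friction and masses are not known exactly. Their poses are not given: they have to be found in the camera images.
- fence: Wing of the mitre-saw station, fixed: plywood bed 18 mm thick, x -145 to +30 mm, y -380 to +740 mm, and on it an aluminium fence of that length along y, 30 mm thick (x), its top 68 mm above the bench. Its working face looks to -x, 15 mm from the origin. Origin: on the bench, under the middle of the fence's thickness. The saw is beyond the +y end.
- micro: Carriage of the flip stop to be lowered, the one whose arm carries an adjusting screw and a round knurled knob. Black block 36 x 36 x 12 mm clamped on the fence top; origin at the middle of its underside; axes parallel to the fence's. The arm's hinge axis runs along y, 12 mm behind (+x) and 28 mm above the origin. The three stops stand in any order, 70 mm or more apart.
- micro_arm (a joint): Angle of that stop's arm (rad): 2.5 parked, leaning back against its limit; 0 down in front of the fence. Angled aluminium strap 22 mm wide (y), 8 mm thick, 100 g: from the hinge 57 mm out, then at a right angle 74 mm to the nose. Free hinge: pushed forward (-x) from behind with under 1 N it passes its balance point near 2.0 rad and falls by its own weight to 0.
- micro_back (a point): Spot on the middle of the strap's back (outer) face, 30 mm short of the nose's tip; moves with the arm. Parked, it faces up and back (+x), 22 mm behind and 72 mm above the hinge (168 mm above the bench), with free space behind it; the strap rises from a bend 46 mm behind and 34 mm above the hinge, leaning forward, to the tip about 95 mm above the hinge (192 mm above the bench).
- micro_nose (a point): End face of the adjusting screw in that arm's nose, which the work butts against; moves with the arm, its y axis stays along the fence. The screw, 11 mm thick, lies along y; this face looks to +y, 21 mm from the middle of the strap; with the arm down it is 14 mm above the bed and 30 mm in front of the fence face. The 24 mm knob is on the -y side, ending 28 mm from mid-strap.
- plain_a: Carriage of a plain flip stop: same carriage and strap, but no screw or knob; stays parked. Origin at the middle of its underside, on the fence top.
- plain_a_arm (a joint): Angle of the arm of plain_a, 2.5 parked, must stay so.
- plain_b: Carriage of the other plain flip stop, likewise; stays parked.
- plain_b_arm (a joint): Angle of the arm of plain_b, 2.5 parked, must stay so.
- rail: The work: a loose planed softwood door rail, 300 mm long (y), 70 mm wide (x), 28 mm thick (z), about 0.28 kg (it varies), lying flat on the bed along the fence and within 2 mm of its face, on the +y side of all three stops. Origin at the middle of its underside.
- rail_mid (a point): Centre of the rail, half-way up.
- rail_stop_end (a point): Middle of the rail's -y end face, the end that goes to the stop.
- rail_push_end (a point): Middle of the rail's +y end face, the end to push on; free bed beyond it.
- offcut: Loose offcut of the same wood, 70 x 45 x 28 mm, lying on the bed at its -y end beyond the stops. Origin under its middle. Leave alone.
- pencil: Carpenter's pencil, 8 mm thick, 165 mm long (y), lying on the bed in front of the rail's path and near the bed's front edge. Leave alone.
- tape: Tape measure, 70 x 40 x 66 mm, standing on the bench close behind the fence. Leave alone.
- square: Try square, stock 110 mm along x and blade 190 mm along y, 18 mm high, lying on the bench behind the fence. Leave alone.
- glue: White glue bottle, 64 mm across, 190 mm high, standing behind the fence. Leave alone.
- screws: Jar of screws, 70 mm across, 90 mm high, standing behind the fence. Leave alone.

How it is judged:
By the outcome, as a careful person would: the job done as asked, in the order asked, and still so for the second after the job is handed in, with the robot touching nothing.
It also fails if it takes over 58 s, if anything falls off the work surface, if the arm or the gripper's body presses on something with over 40 N, if the wrist force passes 120 N, or if a joint passes its speed limit or range.

## Working session

There is one attempt and no reset: what is moved stays moved. The work goes in short steps, Python scripts to look and compute and a tool call to move; the robot and the scene stay as the last step left them, time stands still between calls to the robot, and variables do not carry over. Pictures are saved under pics/ and viewed, at most 10 in all, crops included, and the job is handed in when it is done.

Besides the shell and the picture viewer there is one more tool, called after ">>>" as name(argument=value, ...), one argument or row to a line, values as JSON. carry_out: Moves the arm, as the interface text tells. Its arguments: {"type":"object","properties":{"motion":{"type":"array"}},"required":["motion"]}

```bash
mkdir -p pics; cat > h.py <<'E'
from bench import *
import numpy as np, cv2
from scipy.spatial.transform import Rotation as R
def cam(im):
    q=np.array(im["orientation"]); M=R.from_quat(q).as_matrix() if q.size==4 else q
    return M,np.array(im["position"],float),np.array(im["mtx"]),im["k1"]
def ray(im,u,v):
    M,p,K,k=cam(im); d=np.array([(u-K[0,2])/K[0,0],(v-K[1,2])/K[1,1]]); s=d.copy()
    for _ in range(30): s=d/(1+k*(s@s))
    return p,M@np.array([s[0],s[1],1])
def onz(im,u,v,z):
    p,d=ray(im,u,v); return p+d*(z-p[2])/d[2]
def proj(im,X):
    M,p,K,k=cam(im); c=M.T@(np.array(X,float)-p); s=c[:2]/c[2]; s=s*(1+k*(s@s))
    return s*[K[0,0],K[1,1]]+K[:2,2]
def tri(a,ua,b,ub):
    p,d=ray(a,*ua);q,e=ray(b,*ub); t=np.linalg.lstsq(np.c_[d,-e],q-p,rcond=None)[0]
    A=p+d*t[0];B=q+e*t[1]; return (A+B)/2,np.linalg.norm(A-B)
E
python3 - <<'E'
from h import *
for n in("scene","top"):
    im=get_image(n); print(n,im["position"],im["orientation"],np.array(im["mtx"]).tolist(),im["k1"])
    cv2.imwrite(f"pics/{n}.png",im["color"]); cv2.imwrite(f"pics/{n}2.png",cv2.resize(im["color"],(800,600),interpolation=cv2.INTER_CUBIC))
print(read_state())
E
```

```text
scene [1263.79063502 -307.8887709   737.74600361] [ 0.76055642  0.5007871  -0.23142019 -0.34236079] [[385.4496071941782, 0.0, 258.89171311724283], [0.0, 385.4496071941782, 192.73533657756738], [0.0, 0.0, 1.0]] -0.09732556090743379
top [ 366.83142035    7.52864663 1211.63167457] [-0.69828664  0.70998671 -0.07127464  0.05687315] [[450.74623796768174, 0.0, 253.87489419660068], [0.0, 450.74623796768174, 188.77556318170136], [0.0, 0.0, 1.0]] 0.01052669678775644
{'clock': 0.1, 'joints': array([-9.72420351e-01,  3.85504461e-01,  6.77435726e-03, -3.86891606e-04,
       -1.19399097e+00, -2.58602886e-01]), 'joint_vel': array([-0.00070385, -0.00034586,  0.00194832,  0.0003574 , -0.0017319 ,
       -0.00208183]), 'joint_efforts': array([ 1.26590817e-04, -3.93319452e+01,  1.88928634e+01,  4.19796109e+00,
       -2.62036279e-03,  8.14671296e-06]), 'position': array([ 208.1468505 , -588.81373237,  244.32774852]), 'ee_rot': array([-1.69000122e-01,  9.85615544e-01,  9.50076906e-04, -2.36312314e-04]), 'contact_force': array([-0.4059826 , -0.57522866, -0.53455769]), 'wrist_torque': array([-0.06845183, -0.02241885,  0.01844447]), 'grasp_force': 0.0, 'gripper_width': 85.34584310299162}
```

View pics/scene2.png

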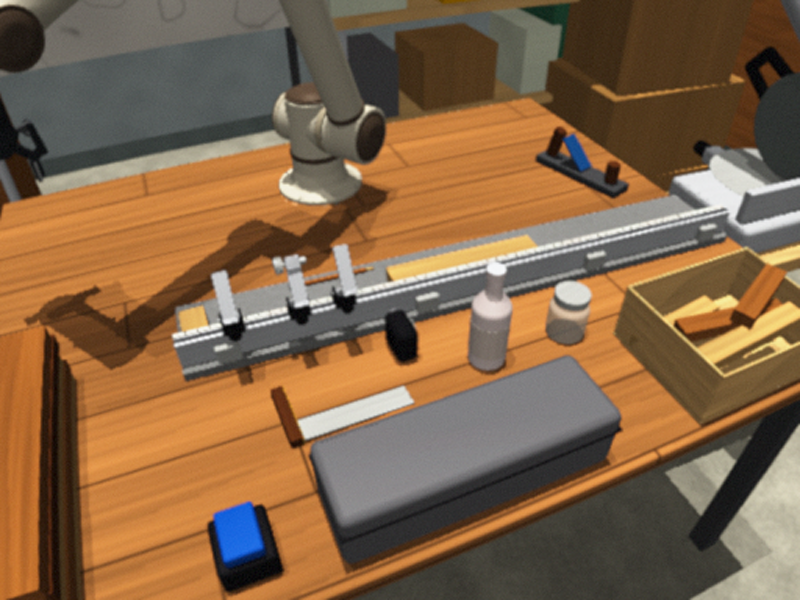

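View pics/top2.png

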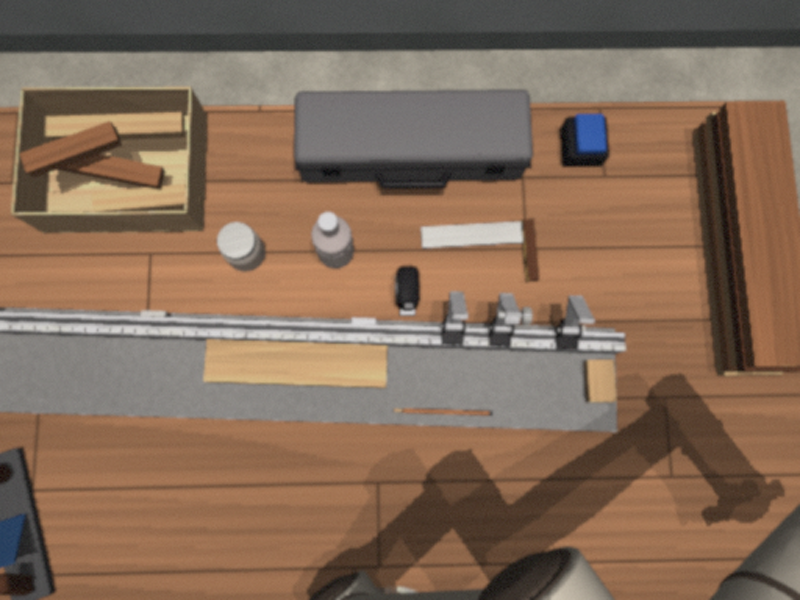

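The middle of the three stops carries the knob: scene (290,263), top (507,305), in 800x600 pixels. The rail is at top (205–387, 338–387). Next I'll measure.

```bash
cat > m.py <<'E'
from h import *
t=get_image("top"); s=get_image("scene")
hsv=cv2.cvtColor(t["color"],cv2.COLOR_BGR2HSV)
m=cv2.inRange(hsv,(10,60,120),(35,255,255)); x=np.zeros_like(m); x[205:260,100:400]=m[205:260,100:400]
x=cv2.morphologyEx(x,cv2.MORPH_OPEN,np.ones((3,3)))
for c in cv2.findContours(x,0,1)[0]:
    if cv2.contourArea(c)<200: continue
    W=np.array([onz(t,u,v,46)[:2] for u,v in c[:,0]],np.float32)
    print("blob",cv2.contourArea(c),[np.round(a,2).tolist() if not np.isscalar(a) else round(a,3) for a in cv2.minAreaRect(W)],cv2.boxPoints(cv2.minAreaRect(W)).round(1).tolist())
# bed front edge from columns: transition grey->wood (saturation)
P=[]
for u in range(30,200,5):
    col=hsv[250:300,u,1].astype(int); i=np.argmax(np.diff(col)); P.append(onz(t,u,250+i+.5,18)[:2])
P=np.array(P); f=np.polyfit(P[:,1],P[:,0],1); r=P[:,0]-np.polyval(f,P[:,1]); k=abs(r)<4; f=np.polyfit(P[k,1],P[k,0],1); print("bedfront x=",f,k.sum(),r[k].std())
a=cv2.resize(t["color"][180:230,275:385],None,fx=7,fy=7,interpolation=cv2.INTER_CUBIC)[:290]
b=cv2.resize(s["color"][150:222,130:240],None,fx=7,fy=7,interpolation=cv2.INTER_CUBIC)
a=cv2.resize(t["color"][180:225,275:385],(770,250),interpolation=cv2.INTER_CUBIC)
b=cv2.resize(s["color"][150:220,130:240],(770,350),interpolation=cv2.INTER_CUBIC)
cv2.imwrite("pics/z.png",np.vstack([a,b]))
E
python3 m.py
```

```text
blob 621.0 [[437.33, -361.25], [59.88, 88.27], 85.57] [[391.0, -387.70001220703125], [479.0, -394.5], [483.6000061035156, -334.79998779296875], [395.6000061035156, -328.0]]
blob 3102.5 [[469.55, 150.89], [299.98, 71.66], 87.08] [[426.1000061035156, 2.9000000953674316], [497.70001220703125, -0.699999988079071], [513.0, 298.8999938964844], [441.3999938964844, 302.5]]
bedfront x= [4.95295997e-02 3.68152640e+02] 34 0.7790558874571759
```

View pics/z.png

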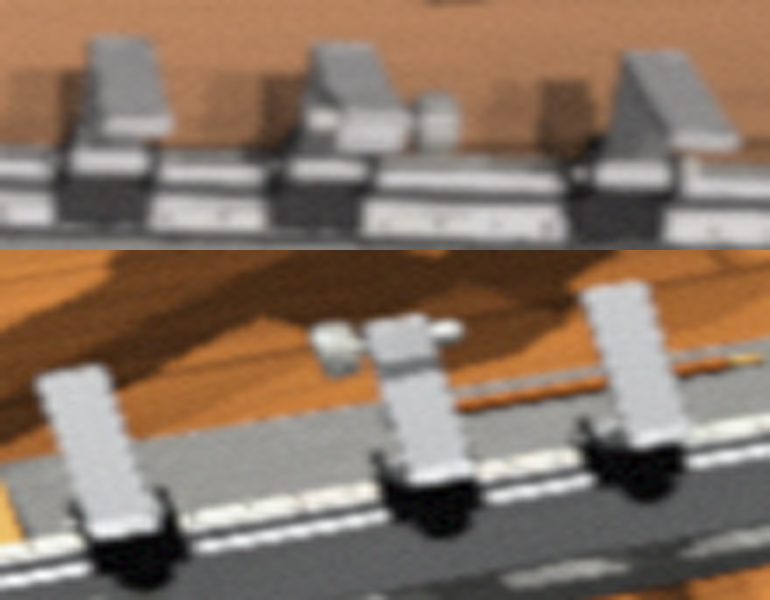

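The crop confirms that the middle stop has the knob. In the crop, its tip is at top (371,108) and scene (397,318), and its bend is at top (343,45) and scene (440,480). I'll triangulate these and check the other two stops.

```bash
python3 - <<'E'
from h import *
t=get_image("top"); s=get_image("scene")
T=lambda u,v:(275+u/7-.4,180+v/5.556-.4)
S=lambda u,v:(130+u/7-.4,150+(v-250)/5-.4)
for n,a,b in [("mtip",(371,108),(397,318)),("mbend",(343,45),(440,480)),("knob",(437,118),(335,347)),
 ("A tip",(137,122),(617,285)),("A bend",(121,38),(660,438)),("B tip",(705,138),(72,370)),("B bend",(655,53),(133,525))]:
    print(n,tri(t,T(*a),s,S(*b)))
f=lambda y:513.35+.0500*y
for n,a in [("A",(107,200)),("M",(317,200)),("B",(615,205))]:
    print(n,"carriage top",onz(t,*T(*a),80))
E
```

```text
mtip (array([ 526.42794044, -184.384007  ,  195.78632952]), np.float64(2.2446015541646718))
mbend (array([ 565.52888379, -188.8503557 ,  127.08430274]), np.float64(2.362622499032286))
knob (array([ 523.89224839, -207.62486024,  184.0342954 ]), np.float64(0.9328330368190159))
A tip (array([ 522.9816399 , -106.97392218,  189.91189366]), np.float64(0.2929119196382812))
A bend (array([ 569.34071677, -110.43897707,  129.75217704]), np.float64(1.8520117050973168))
B tip (array([ 513.28353177, -294.02774299,  190.22410285]), np.float64(0.6010678513281134))
B bend (array([ 559.83060709, -295.02000427,  132.16601208]), np.float64(1.6529132613085302))
A carriage top [ 504.00379745 -107.3490842    80.        ]
M carriage top [ 502.79612159 -183.40677531   80.        ]
B carriage top [ 498.79767807 -291.43843102   80.        ]
```

>>> carry_out(
  motion=[
    [0, 0, -0.18, -50, 25, -25, -1],
    [0, 0, -0.36, -110, 55, -25, -1],
    [0, 0, -0.54, -165, 82, -25, -1],
    [0, 0, -0.72, -220, 109, -25, -1],
    [0, 0, -0.9, -275, 136, -25, -1],
  ],
)

```text
clock: 0.92
position: [422.8, -368.4, 270.6]
ee_rot: [-0.583, 0.812, -0.0, 0.0]
contact_force: [1.2, 0.0, 0.4]
gripper_width: 0.4
grasp_force: 0.0
```

```bash
cat > g.py <<'E'
from h import *
import sys
st=read_state(); M=R.from_quat(st["ee_rot"]).as_matrix(); p=np.array(st["position"])
print(round(st["clock"],2),p.round(1),"axes",M.T.round(3).tolist(),"F",np.array(st["contact_force"]).round(2),st["gripper_width"])
g=R.from_euler("z",-.0497).as_matrix()@np.array([[0,-1,0],[-1,0,0],[0,0,-1]]).T
print("turn",(R.from_matrix(M.T@g)).as_rotvec().round(3))
if len(sys.argv)>3: print("shift",(M.T@(np.array(list(map(float,sys.argv[1:4])))-p)).round(1))
E
python3 g.py 600 -186 270
```

```text
0.93 [ 422.8 -368.4  270.6] axes [[-0.319, -0.948, 0.0], [-0.948, 0.319, -0.001], [0.001, -0.0, -1.0]] F [1.25 0.   0.36] 0.3522579779065678
turn [-0.001 -0.    -0.275]
shift [-229.4 -109.7    0.6]
```

>>> carry_out(
  motion=[
    [0, 0, -0.1, -55, -26, 0, -1],
    [0, 0, -0.2, -110, -52, 0, -1],
    [0, 0, -0.275, -165, -79, 0, -1],
    [0, 0, -0.275, -215, -103, 0, -1],
    [0, 0, -0.275, -229, -110, 0, -1],
  ],
)

```text
clock: 1.55
position: [601.9, -186.6, 269.6]
ee_rot: [-0.688, 0.725, 0.0, -0.0]
contact_force: [-1.1, -0.6, -0.6]
gripper_width: -0.1
grasp_force: 0.0
```

```bash
python3 g.py 590 -186 180
```

```text
1.55 [ 601.9 -186.6  269.6] axes [[-0.053, -0.999, -0.0], [-0.999, 0.053, 0.001], [-0.001, 0.0, -1.0]] F [-1.15 -0.63 -0.61] -0.11126126682040009
turn [ 0.001  0.    -0.003]
shift [ 0.  11.8 89.6]
```

>>> carry_out(
  motion=[
    [0, 0, 0, 0, 0, 35, -1],
    [0, 0, 0, 0, 0, 70, -1],
    [0, 0, 0, 0, 6, 90, -1],
    [0, 0, 0, 0, 18, 90, -1],
    [0, 0, 0, 0, 28, 90, -1],
  ],
)

```text
clock: 2.17
position: [571.7, -188.1, 181.5]
ee_rot: [-0.687, 0.727, -0.001, 0.0]
contact_force: [-0.5, -0.1, 0.3]
gripper_width: 0.4
grasp_force: 0.0
```

```bash
python3 g.py 590 -186 180; python3 - <<'E'
from h import *
s=get_image("scene");t=get_image("top")
b=cv2.resize(s["color"][120:220,110:260],(780,520),interpolation=cv2.INTER_CUBIC)
cv2.imwrite("pics/z2.png",b)
E
```

```text
2.17 [ 571.7 -188.1  181.5] axes [[-0.056, -0.998, 0.0], [-0.998, 0.056, -0.002], [0.002, -0.001, -1.0]] F [-0.5  -0.07  0.34] 0.43613867839110243
turn [-0.002 -0.    -0.007]
shift [ -3.2 -18.1   1.6]
```

View pics/z2.png

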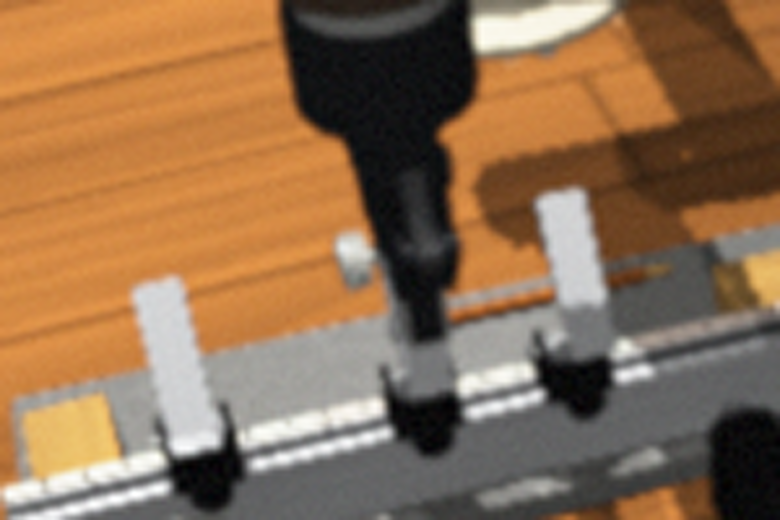

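The picture shows the closed fingertips, at (425,330), right behind the knobbed strap and clear of both plain stops. I'll push forward slowly.

>>> carry_out(
  motion=[
    [0, 0, 0, 0, 7, 0, -1],
    [0, 0, 0, 0, 13, 0, -1],
    [0, 0, 0, 0, 19, 0, -1],
    [0, 0, 0, 0, 25, 0, -1],
    [0, 0, 0, 0, 31, 0, -1],
  ],
)

```text
clock: 2.9
position: [540.9, -185.9, 180.4]
ee_rot: [-0.687, 0.727, -0.0, 0.0]
contact_force: [0.8, 0.5, -0.1]
gripper_width: -0.2
grasp_force: 0.1
```

>>> carry_out(
  motion=[
    [0, 0, 0, 0, 6, 0, -1],
    [0, 0, 0, 0, 12, 0, -1],
    [0, 0, 0, 0, 18, 0, -1],
    [0, 0, 0, 0, 24, 0, -1],
    [0, 0, 0, 0, 30, 0, -1],
  ],
)

```text
clock: 3.52
position: [510.8, -184.3, 180.9]
ee_rot: [-0.687, 0.727, -0.0, 0.0]
contact_force: [0.2, 0.5, 1.7]
gripper_width: 0.1
grasp_force: 1.1
```

```bash
python3 g.py 590 -186 180; python3 - <<'E'
from h import *
s=get_image("scene")
b=cv2.resize(s["color"][120:220,110:260],(780,520),interpolation=cv2.INTER_CUBIC)
cv2.imwrite("pics/z3.png",b)
E
```

```text
3.52 [ 510.8 -184.3  180.9] axes [[-0.056, -0.998, 0.0], [-0.998, 0.056, -0.0], [0.0, -0.0, -1.0]] F [0.25 0.54 1.68] 0.11762017800971017
turn [-0.    -0.    -0.006]
shift [ -2.7 -79.1   0.9]
```

View pics/z3.png

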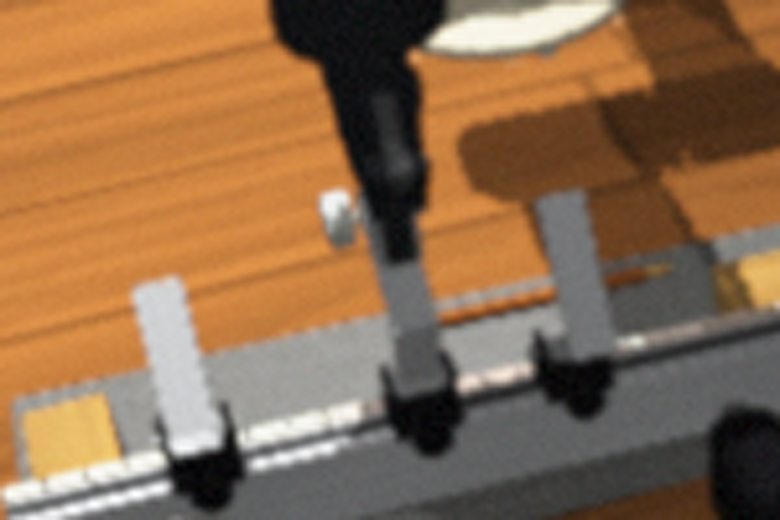

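The strap is following: the knob moved to (338,218) and the plain stops haven't moved. I'll push on past the balance point, then retreat upward.

>>> carry_out(
  motion=[
    [0, 0, 0, 0, 6, 0, -1],
    [0, 0, 0, 0, 12, 0, -1],
    [0, 0, 0, 0, 18, 0, -1],
    [0, 0, 0, 0, 24, 0, -1],
    [0, 0, 0, 0, 30, 0, -1],
  ],
)

```text
clock: 4.2
position: [480.8, -182.5, 180.3]
ee_rot: [-0.687, 0.727, 0.0, -0.0]
contact_force: [-1.0, -0.2, -0.1]
gripper_width: 0.1
grasp_force: 0.0
```

>>> carry_out(
  motion=[
    [0, 0, 0, 0, 0, -20, -0.5],
    [0, 0, 0, 0, 0, -50, -0.5],
    [0, 0, 0, -40, 0, -90, -0.5],
    [0, 0, 0, -100, 0, -90, -0.5],
    [0, 0, 0, -160, 0, -90, -0.5],
  ],
)

```text
clock: 4.82
position: [490.1, -21.4, 271.1]
ee_rot: [-0.687, 0.727, -0.0, 0.001]
contact_force: [1.1, 0.4, -0.1]
gripper_width: 21.3
grasp_force: 0.0
```

```bash
python3 g.py 485 360 150; python3 - <<'E'
from h import *
s=get_image("scene");t=get_image("top")
b=cv2.resize(s["color"][140:220,110:260],(750,400),interpolation=cv2.INTER_CUBIC)
a=cv2.resize(t["color"][185:225,260:410],(750,200),interpolation=cv2.INTER_CUBIC)
cv2.imwrite("pics/z4.png",np.vstack([a,b])[:600])
E
```

```text
4.83 [490.1 -21.4 271.1] axes [[-0.057, -0.998, -0.001], [-0.998, 0.057, -0.002], [0.002, 0.001, -1.0]] F [ 1.06  0.39 -0.06] 21.294701388277545
turn [-0.002  0.001 -0.007]
shift [-380.4   27.1  121.3]
```

View pics/z4.png

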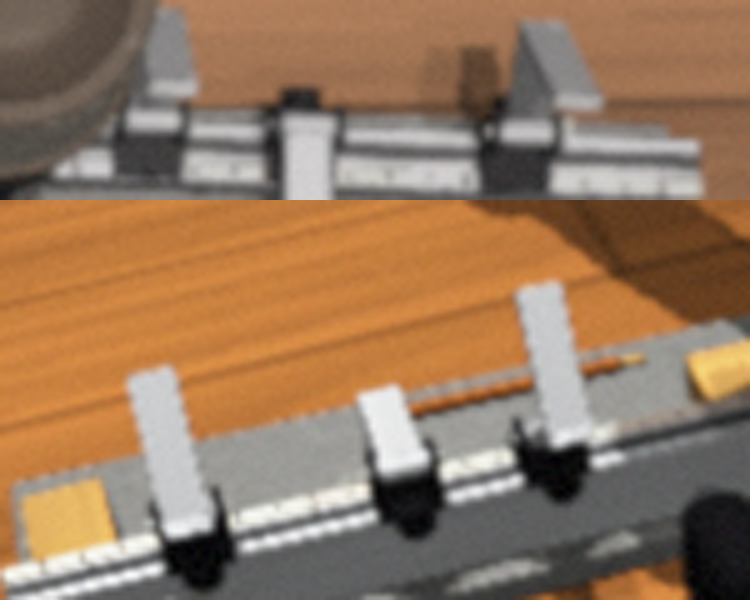

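The top view shows the micro strap at (308,155), down in front of the fence, with both plain stops still parked. Next is the rail: I'll move beyond its +y end.

>>> carry_out(
  motion=[
    [0, 0, -0.007, -60, 5, 0, -0.5],
    [0, 0, -0.007, -120, 10, 0, -0.5],
    [0, 0, -0.007, -180, 15, 0, -0.5],
    [0, 0, -0.007, -240, 20, 0, -0.5],
    [0, 0, -0.007, -300, 26, 0, -0.5],
  ],
)

```text
clock: 5.55
position: [480.9, 279.5, 270.5]
ee_rot: [-0.689, 0.724, -0.0, 0.0]
contact_force: [0.7, 0.5, 0.5]
gripper_width: 21.5
grasp_force: 0.0
```

```bash
python3 g.py 480 350 37
```

```text
5.55 [480.9 279.5 270.5] axes [[-0.049, -0.999, 0.0], [-0.999, 0.049, -0.0], [0.0, -0.0, -1.0]] F [0.65 0.46 0.46] 21.48065415514528
turn [-0. -0.  0.]
shift [-70.3   4.4 233.5]
```

>>> carry_out(
  motion=[
    [0, 0, 0, -50, 3, 0, -0.5],
    [0, 0, 0, -70, 4, 30, -0.5],
    [0, 0, 0, -70, 4, 90, -0.5],
    [0, 0, 0, -70, 4, 145, -0.5],
    [0, 0, 0, -70, 4, 190, -0.5],
  ],
)

```text
clock: 6.18
position: [480.2, 347.2, 78.1]
ee_rot: [-0.689, 0.724, -0.0, -0.001]
contact_force: [0.9, 0.7, 0.2]
gripper_width: 21.6
grasp_force: 0.0
```

>>> carry_out(
  motion=[
    [0, 0, 0, 0, 0, 15, -0.5],
    [0, 0, 0, 0, 0, 28, -0.5],
    [0, 0, 0, 0, 0, 36, -0.5],
    [0, 0, 0, 0, 0, 42, -0.5],
    [0, 0, 0, 0, 0, 43, -0.5],
  ],
)

```text
clock: 6.8
position: [481.1, 348.9, 38.3]
ee_rot: [-0.69, 0.724, -0.0, 0.001]
contact_force: [-1.3, -0.3, 3.8]
gripper_width: 21.9
grasp_force: 2.1
```

```bash
python3 g.py 477.5 312 37
```

```text
6.8 [481.1 348.9  38.3] axes [[-0.049, -0.999, -0.001], [-0.999, 0.049, -0.001], [0.001, 0.001, -1.0]] F [-1.31 -0.33  3.8 ] 21.94802952259659
turn [-0.001  0.001  0.001]
shift [37.   1.8  1.3]
```

>>> carry_out(
  motion=[
    [0, 0, 0, 0, 0, -4, -0.5],
    [0, 0, 0, 15, 0, -4, -0.5],
    [0, 0, 0, 24, 0, -4, -0.5],
    [0, 0, 0, 31, 0, -4, -0.5],
    [0, 0, 0, 37, 0, -4, -0.5],
  ],
)

```text
clock: 7.42
position: [478.7, 310.7, 41.3]
ee_rot: [-0.689, 0.724, 0.0, 0.0]
contact_force: [0.9, 2.5, -2.2]
gripper_width: 21.4
grasp_force: 0.7
```

>>> carry_out(
  motion=[
    [0, 0, 0, 6, 0, 0, -0.5],
    [0, 0, 0, 14, 0, 0, -0.5],
    [0, 0, 0, 23, 0, 0, -0.5],
    [0, 0, 0, 32, 0, 0, -0.5],
    [0, 0, 0, 40, 0, 0, -0.5],
  ],
)

```text
clock: 8.05
position: [476.7, 270.8, 41.4]
ee_rot: [-0.69, 0.724, 0.0, 0.0]
contact_force: [1.5, 1.7, -0.3]
gripper_width: 21.2
grasp_force: 0.6
```

```bash
python3 g.py; cat > r.py <<'E'
from h import *
import sys
t=get_image("top")
hsv=cv2.cvtColor(t["color"],cv2.COLOR_BGR2HSV)
m=cv2.inRange(hsv,(10,60,90),(35,255,255)); x=np.zeros_like(m); x[212:252,100:360]=m[212:252,100:360]
x=cv2.morphologyEx(x,cv2.MORPH_OPEN,np.ones((3,3)))
for c in cv2.findContours(x,0,1)[0]:
    if cv2.contourArea(c)<500: continue
    W=np.array([onz(t,u,v,46)[:2] for u,v in c[:,0]],np.float32); r=cv2.minAreaRect(W)
    print("rail",[np.round(a,2).tolist() for a in r],cv2.boxPoints(r).round(1).tolist())
if len(sys.argv)>1: cv2.imwrite("pics/%s.png"%sys.argv[1],cv2.resize(t["color"][190:265,190:390],(800,300),interpolation=cv2.INTER_CUBIC))
E
python3 r.py
```

```text
8.05 [476.7 270.8  41.4] axes [[-0.049, -0.999, -0.0], [-0.999, 0.049, -0.0], [0.0, 0.0, -1.0]] F [ 1.48  1.66 -0.29] 21.17804784789856
turn [-0.     0.     0.001]
rail [[467.77, 110.47], [299.44, 71.82], 87.18] [[424.5, -37.29999923706055], [496.29998779296875, -40.79999923706055], [511.0, 258.20001220703125], [439.29998779296875, 261.79998779296875]]
```

>>> carry_out(
  motion=[
    [0, 0, 0, 8, 0, 0, -0.5],
    [0, 0, 0, 18, 0, 0, -0.5],
    [0, 0, 0, 28, 0, 0, -0.5],
    [0, 0, 0, 38, 0, 0, -0.5],
    [0, 0, 0, 48, 0, 0, -0.5],
  ],
)

```text
clock: 8.72
position: [474.4, 222.8, 41.4]
ee_rot: [-0.69, 0.724, -0.0, 0.0]
contact_force: [-0.2, 2.0, 1.0]
gripper_width: 21.6
grasp_force: 0.8
```

>>> carry_out(
  motion=[
    [0, 0, 0, 10, 0, 0, -0.5],
    [0, 0, 0, 20, 0, 0, -0.5],
    [0, 0, 0, 30, 0, 0, -0.5],
    [0, 0, 0, 39, 0, 0, -0.5],
    [0, 0, 0, 46, 0, 0, -0.5],
  ],
)

```text
clock: 9.35
position: [472.2, 177.0, 41.4]
ee_rot: [-0.69, 0.724, -0.0, 0.0]
contact_force: [-0.1, 2.4, 0.3]
gripper_width: 21.6
grasp_force: 1.0
```

>>> carry_out(
  motion=[
    [0, 0, 0, 5, 0, 0, -0.5],
    [0, 0, 0, 9, 0, 0, -0.5],
    [0, 0, 0, 12, 0, 0, -0.5],
    [0, 0, 0, 14, 0, 0, -0.5],
    [0, 0, 0, 15, 0, 0, -0.5],
  ],
)

```text
clock: 9.98
position: [471.5, 162.6, 41.4]
ee_rot: [-0.69, 0.724, -0.0, 0.0]
contact_force: [0.0, 1.6, 1.3]
gripper_width: 21.6
grasp_force: 1.2
```

```bash
python3 g.py; python3 r.py z5
```

```text
9.97 [471.5 162.6  41.4] axes [[-0.049, -0.999, -0.0], [-0.999, 0.049, -0.0], [0.0, 0.0, -1.0]] F [0.04 1.61 1.35] 21.626273364824392
turn [-0.     0.     0.001]
rail [[462.63, 3.35], [298.56, 72.47], 87.54] [[420.0, -144.1999969482422], [492.3999938964844, -147.3000030517578], [505.20001220703125, 150.89999389648438], [432.79998779296875, 154.10000610351562]]
```

View pics/z5.png

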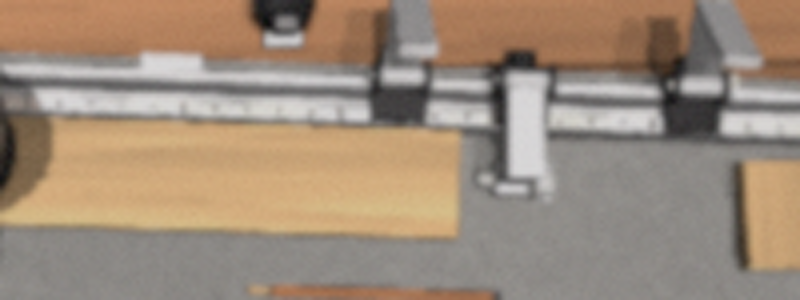

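The screw's end face is at (480,178) and the rail end at (459,180) in this crop, so the gap is about 12–18 mm. The rail is flat along the fence and clear of the pencil. I'll creep from here.

>>> carry_out(
  motion=[
    [0, 0, 0, 2, 0, 0, -0.5],
    [0, 0, 0, 4, 0, 0, -0.5],
    [0, 0, 0, 6, 0, 0, -0.5],
    [0, 0, 0, 7, 0, 0, -0.5],
    [0, 0, 0, 8, 0, 0, -0.5],
  ],
)

```text
clock: 10.65
position: [471.1, 154.5, 41.4]
ee_rot: [-0.69, 0.724, -0.0, 0.0]
contact_force: [0.0, 2.9, 2.3]
gripper_width: 21.3
grasp_force: 1.3
```

>>> carry_out(
  motion=[
    [0, 0, 0, 0.5, 0, 0, -0.5],
    [0, 0, 0, 1, 0, 0, -0.5],
    [0, 0, 0, 1.5, 0, 0, -0.5],
    [0, 0, 0, 2, 0, 0, -0.5],
    [0, 0, 0, 2.5, 0, 0, -0.5],
  ],
)

```text
clock: 11.28
position: [470.9, 152.1, 41.3]
ee_rot: [-0.69, 0.724, -0.0, 0.0]
contact_force: [-0.1, 2.2, 2.7]
gripper_width: 21.5
grasp_force: 1.5
```

```bash
python3 g.py; python3 r.py z6; python3 - <<'E'
from h import *
t=get_image("top"); print(onz(t,309.6,234.2,32))
a=t["color"][225:245,290:325]; b=get_image("scene")["color"][150:215,160:250]
cv2.imwrite("pics/z6.png",np.vstack([cv2.resize(a,(560,260),interpolation=cv2.INTER_CUBIC),cv2.resize(b,(560,340),interpolation=cv2.INTER_CUBIC)]))
E
```

```text
11.28 [470.9 152.1  41.3] axes [[-0.049, -0.999, -0.0], [-0.999, 0.049, -0.0], [0.0, 0.0, -1.0]] F [-0.07  2.2   2.67] 21.452864701573194
turn [-0.     0.     0.001]
rail [[462.13, -7.15], [298.56, 71.51], 87.17] [[419.0, -154.5], [490.5, -158.0], [505.20001220703125, 140.1999969482422], [433.79998779296875, 143.6999969482422]]
[ 460.03721588 -162.30011212   32.        ]
```

View pics/z6.png

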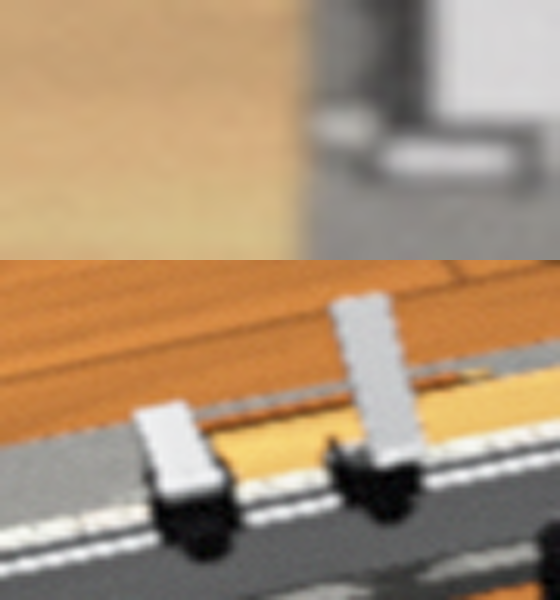

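The remaining gap is a few millimetres: the rail edge is at u≈305 and the screw face at u≈320, at 16 px per image pixel. I'll creep while watching Fy.

>>> carry_out(
  motion=[
    [0, 0, 0, 0.5, 0, 0, -0.5],
    [0, 0, 0, 1, 0, 0, -0.5],
    [0, 0, 0, 1.5, 0, 0, -0.5],
    [0, 0, 0, 2, 0, 0, -0.5],
    [0, 0, 0, 2.5, 0, 0, -0.5],
  ],
)

```text
clock: 12.05
position: [470.8, 149.6, 41.4]
ee_rot: [-0.69, 0.724, -0.0, 0.0]
contact_force: [0.3, 3.8, 2.0]
gripper_width: 21.3
grasp_force: 1.6
```

>>> carry_out(
  motion=[
    [0, 0, 0, 0.3, 0, 0, -0.5],
    [0, 0, 0, 0.6, 0, 0, -0.5],
    [0, 0, 0, 0.9, 0, 0, -0.5],
    [0, 0, 0, 1.2, 0, 0, -0.5],
    [0, 0, 0, 1.5, 0, 0, -0.5],
  ],
)

```text
clock: 12.68
position: [471.0, 149.1, 41.4]
ee_rot: [-0.69, 0.724, 0.0, 0.001]
contact_force: [-1.4, 8.7, 2.1]
gripper_width: 21.3
grasp_force: 3.9
```

Fy jumped to 8.7 N and the tool stalled, so the rail is against the stop. I'll back off gently.

>>> carry_out(
  motion=[
    [0, 0, 0, -1, 0, 0, -0.5],
    [0, 0, 0, -3, 0, 0, -0.5],
    [0, 0, 0, -10, 0, 0, -0.5],
    [0, 0, 0, -30, 0, 0, -0.5],
    [0, 0, 0, -60, 0, 0, -0.5],
  ],
)

```text
clock: 13.3
position: [473.5, 208.8, 41.2]
ee_rot: [-0.689, 0.725, -0.0, -0.0]
contact_force: [-0.0, 0.0, -0.3]
gripper_width: 21.4
grasp_force: 0.0
```

>>> carry_out(
  motion=[
    [0, 0, 0, 0, 0, -50, -0.5],
    [0, 0, 0, 0, 0, -100, -0.5],
    [0, 0, 0, 0, 20, -150, -0.5],
    [0, 0, 0, 0, 60, -190, -0.5],
    [0, 0, 0, 0, 60, -190, -0.5],
  ],
)

```text
clock: 13.92
position: [413.1, 212.6, 235.1]
ee_rot: [-0.691, 0.723, 0.0, 0.004]
contact_force: [-0.7, -0.2, -0.6]
gripper_width: 21.2
grasp_force: 0.0
```

```bash
python3 g.py; python3 r.py;  python3 - <<'E'
from h import *
t=get_image("top")
a=t["color"][225:245,290:325]; b=t["color"][190:265,190:390]
cv2.imwrite("pics/z7.png",np.vstack([cv2.resize(a,(800,280),interpolation=cv2.INTER_CUBIC),cv2.resize(b,(800,300),interpolation=cv2.INTER_CUBIC)]))
E
```

```text
13.93 [413.1 212.6 235.1] axes [[-0.046, -0.999, -0.006], [-0.999, 0.046, -0.005], [0.005, 0.005, -1.0]] F [-0.69 -0.24 -0.65] 21.171208694850908
turn [-0.005  0.006  0.004]
rail [[462.05, -9.48], [298.65, 72.54], 87.54] [[419.3999938964844, -157.10000610351562], [491.8999938964844, -160.1999969482422], [504.70001220703125, 138.1999969482422], [432.20001220703125, 141.3000030517578]]
```

View pics/z7.png

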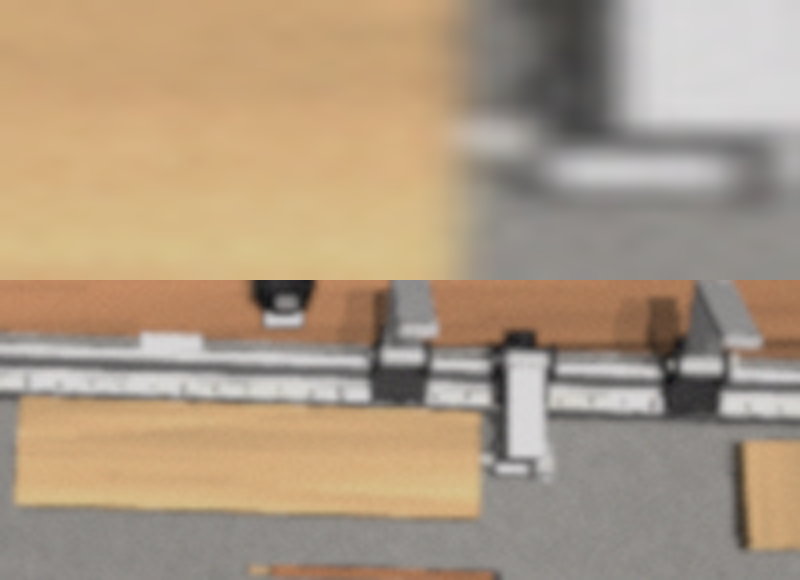

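The screw tip now meets the rail end at (465,135), with no gap. Before handing in, I'll check the rail's angle with an edge fit.

```bash
python3 - <<'E'
from h import *
t=get_image("top"); lab=cv2.cvtColor(t["color"],cv2.COLOR_BGR2LAB)[:,:,2].astype(float)
def edge(us,v0,v1,sg,z):
    P=[]
    for u in us:
        g=np.clip(sg*np.diff(lab[v0:v1,u]),0,None); i=np.argmax(g); a=slice(max(i-2,0),i+3)
        P.append(onz(t,u,v0+.5+(g[a]@np.arange(len(g))[a])/g[a].sum(),z)[:2])
    P=np.array(P)
    for _ in range(3):
        f=np.polyfit(P[:,1],P[:,0],1); r=P[:,0]-np.polyval(f,P[:,1]); P=P[abs(r)<max(2*r.std(),.3)]
    return f,len(P),r.std()
print("rail front",edge(range(198,307),238,252,-1,46))
print("rail back",edge(range(198,280),212,226,1,46))
print("bed front",edge(range(40,380),255,280,1,18))
E
```

```text
rail front (array([4.79649588e-02, 4.27278967e+02]), 101, np.float64(0.23290088776606516))
rail back (array([4.92333006e-02, 4.97763685e+02]), 78, np.float64(0.2593071273422965))
bed front (array([4.54282403e-02, 3.73808095e+02]), 334, np.float64(12.747418926386356))
```

```bash
python3 -c "
from bench import *
print(job_done())"
```

```text
the job is handed in; nothing more can be done
None
```

I tipped the screw-and-knob stop down in front of the fence and left both plain stops parked. I then pushed the rail flat along the fence until it touched the stop screw, withdrew the arm, and handed the job in at about 14 s.

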